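# Load the photometer and select its filter

### The arm

A 7-joint arm with a two-finger parallel gripper is mounted at the origin on the work surface. World frame = base frame: x ahead of the robot, y to its left, z up, the work surface at z = 0. Lengths are in m, angles in rad, forces in N, time in s.
With the tool pointing down it reaches from about 0.425 to 0.95 m from the base axis. Payload 4.7 kg.
Tool frame: the origin (TCP) lies at the very end of the fingers, on their centre line; the grasp point (between the pads) lies behind it (arm.tcp_to_grasp is the z of the grasp point in the tool frame, in m); z points along the fingers, y is the line along which they close (so a half turn about z gives the same grasp; the last joint's range is limited). The gripper opens to 85 mm and grips with 20 to 120 N. Pads are 22 mm wide; open, the fingers measure 114 mm over their backs; the gripper's body (76 mm by 85 mm) begins 54 mm behind the grasp point. The pads swing forward as they close: fully open they stand 13 mm farther back than shut.
Start: joints at [1.307, 0.469, -0.049, 1.532, 0.024, 1.141, -0.082], TCP at [0.157, -0.656, 0.231] pointing down, gripper open.
Joint ranges: [-2.59, 2.59], [-0.33, 1.99], [-1.39, 1.29], [0.1, 2.45], [-1.04, 4.18], [0.21, 1.99], [-2.66, 2.66]. Speed limits (rad/s): [2.57, 2.57, 3.14, 3.14, 3.14, 3.14, 3.14].

### API

Orientations are given as a 3x3 rotation matrix whose columns are the frame's x, y, z axes.
In Python, from plant import state, optics, order, spotter, arm gives the robot as it stands.
- The arm moves only by the tool send_rows, never from a script. Its argument "motion" is a list of rows, each an object of numbers: "tx", "ty", "tz": the shift along the tool's x, y, z in m; "twist": the turn about the tool's z in rad. In form: [{"tx": .., "ty": .., "tz": .., "twist": ..}, ...]. A call has 1 to 20 rows; each row is the pose to reach, as a shift and turn from the pose commanded when the call began, along the tool's axes at that moment; what a row does not reach only later rows make up. A row lasts 1/12 s, in which the tool goes at most 41.7 mm and 7.16 degrees, less where a joint would pass 70% of its speed; a pose out of reach is approached as far as the arm can. A call with a gripper value outside its range is refused whole. "fingers" is the opening, from 0 (shut) to 1 (fully open), set as the call begins (left out, the last holds). The fingers move at their own pace and stop on an object; "force" is the grip in N (left out, the last holds). Time passes only in rows, so rows that repeat a pose let the fingers close. It gives the time, the measured TCP pose, the force, the opening and the grip force at its end, in the units of the state.
- state(): the state, without advancing time (a new reading comes with each control period).
- optics.snapshot(name): name is "scene" or "top"; returns (picture, depth): 480x640x3 uint8, red, green, blue; 480x640 float32, m along the optical axis (not along the pixel's ray), 0 where there is no reading.
- optics.get_calibration(name): a dict with "mtx" (3x3 intrinsics, pixels), "extrinsics" (4x4, takes a point from world to camera coordinates). Camera axes: x right, y up, looking along -z (the intrinsics and any distortion apply to the point x, -y, -z); pixel columns grow to the right and rows downward; lengths in m; the calibration is good to about 2 mm. A picture is of the moment at which its call begins. get_calibration takes no time and is no camera call.
- order.job_done(): hands the job in; it is judged then, once.
Trained networks look in the newest picture that a camera, given by its name, has taken for a name from the list of things; names that differ only in an ending like _2 or _b are one class to them, and where a whole thing is asked for, a point or a joint stands for the part that bears it (a point fixed in the world has none). Each returns a list of dicts, best first, with "confidence" (0 to 1); they miss things now and then, are a little off and sometimes report something else, mostly with a low value. They report only what shows in the picture. A call takes as long as a camera call. They do not tell look-alikes from the thing itself.
- spotter.boxes_of(camera, query): "extent" ([centre column, centre row, width, height] in pixels, round what is visible of it).
- spotter.landmark_of(camera, query): "centre" ([column, row] in pixels: a listed point, or the origin of a listed thing).
The state is a dict: "time_s": time; "joint_pos": joint angles; "dq": joint speeds; "effort": joint torques, N m; "tool_pos": TCP position; "ee_rot": TCP orientation; "force": force on the tool from outside, world axes, zero at the start; "wrist_torque": the same for the moment, N m; "gripper_width": opening from 0.0 (shut) to 1.0 (fully open); "grip_force": force on a finger pad.
Only numpy, scipy, OpenCV 4.12 (cv2) and the standard library are available. Lean on these libraries where they do the work, as an engineer would, in place of code of your own. Each camera call takes 0.05 s, during which the arm holds its last target. There are 200 camera calls.

### The job

Set up the photometer for a reading: slide the long tube from the wooden rack upright into the measuring well until its black ring mark is level with the well's mouth (no deeper: the rest inside does not come back up). Then gently press the T-shaped filter key fully home so that it stays latched and the key that was down pops up. Do not press the other keys, do not force the key against its stop, and leave the other things on the bench where they are.

Things in the scene. Friction and masses are not known exactly. Their poses are not given: they have to be found in the camera images.
- photometer: Grey wedge-shaped instrument, fixed, 196 x 240 mm, 88 mm high at its rear. Origin: centre of its underside; x to its rear (away from the keys), y along the key row, z up. Its key panel slopes 30 degrees down towards -x: normal (-0.5, 0, 0.866) in this frame, centre at (-0.045, 0, 0.060) m. Four off-white keys, 46 mm apart along y in any order, move into it along the normal.
- key_tee: The key to press: T-shaped cap (bar 62 mm long up the slope, 20 wide; 42 x 18 mm cross piece at its upper end). Origin: middle of the key, level with the panel's face while up; moves with the key; axes parallel to the photometer's. The cap's top stands 20 to 28 mm above the origin along the panel's normal; each key's exact height varies and is not known beforehand.
- press_tee (a joint): Travel of the T-shaped key into the panel, m: 0 up, 0.0105 latched, from 0.0125 on a firm rubber stop (10 N/mm). It takes 2 N at first, about 6 N half-way, where it frees the key that was latched (that one springs up), then 4 N to the stop. Pushed past 0.0105 and let go, it latches; let go earlier, it comes back up. The other keys work alike.
- press_plain (a joint): Travel of the plain rectangular (62 x 28 mm) key into the panel along its normal, m: 0 up, about 0.0105 latched down, 0.0125 at its stop. This one is latched down at the start.
- press_round (a joint): Travel of the round-ended (62 x 28 mm) key into the panel along its normal, m: 0 up, about 0.0105 latched down, 0.0125 at its stop.
- press_slim (a joint): Travel of the slim rectangular (62 x 14 mm) key into the panel along its normal, m: 0 up, about 0.0105 latched down, 0.0125 at its stop.
- well: Measuring well, a fixed grey block 90 x 90 x 100 mm on a dark foot with one vertical round bore of 31 mm diameter (3 mm wide chamfer at the mouth) in the middle of its top. Origin: centre of its underside, z up.
- well_mouth (a point): Centre of the bore's mouth, in the well's top face, 100 mm above the table; z up. A rest in the bore waits 22 mm below the mouth: it bears the tube's weight, gives way under about 5 to 7 N, stays where it is pushed, never comes back up, and ends 67 mm below the mouth.
- long_tube: The tube to load: white, round, 28 mm in diameter, 140 mm long, with a grey top (same diameter) and a black ring mark 55 mm above its lower end; about 80 g. It stands upright in one of the rack's two holes, its lower end 15 mm above the table. Origin: centre of its lower end, z up along the tube.
- tube_mark (a point): Centre of the tube at its black ring mark, 55 mm above its lower end.
- rack: Fixed wooden block 150 x 70 x 60 mm with two holes of 31 mm, 45 mm deep, 40 mm before and behind its middle along its x. One holds the long tube, the other the short one. Origin: centre of its underside; x along its length, z up.
- short_tube: A like tube without a mark, only 95 mm long, in the other hole; leave it. Origin: centre of its lower end.
- reagent: Amber jar, 64 mm in diameter, 100 mm high, standing near the robot; leave it. Origin: centre of its underside.
- marker: White marker pen with a black end, 130 mm long, lying before the photometer; leave it. Origin: middle of its underside.
- beaker: Glass beaker, 70 mm in diameter, 85 mm high, behind the well and rack; leave it. Origin: centre of its underside.
Not all that is in view belongs to the job. What is shaped like the well but red is not meant.

How it is judged:
By the outcome, as a careful person would: the job done as asked, in the order asked, and still so for the second after the job is handed in, with the robot touching nothing.
It also fails if it takes over 53 s, if anything falls off the work surface, if the arm or the gripper's body presses on something with over 40 N, if the wrist force passes 120 N, or if a joint passes its speed limit or range.

## Working session

There is one attempt and no reset: what is moved stays moved. The work goes in short steps, Python scripts to look and compute and a tool call to move; the robot and the scene stay as the last step left them, time stands still between calls to the robot, and variables do not carry over. Pictures are saved under pics/ and viewed, at most 10 in all, crops included, and the job is handed in when it is done.

Besides the shell and the picture viewer there is one more tool, called after ">>>" as name(argument=value, ...), one argument or row to a line, values as JSON. send_rows: Moves the arm, as the interface text tells. Its arguments: {"type":"object","properties":{"motion":{"type":"array"},"fingers":{"type":"number"},"force":{"type":"number"}},"required":["motion"]}

```bash
mkdir -p pics
cat > h.py <<'E'
from plant import state, optics, order, spotter, arm
import numpy as np, cv2
def cal(n):
    c=optics.get_calibration(n); return np.array(c["mtx"]),np.array(c["extrinsics"]),c
def world(n,u,v,d):
    K,E,_=cal(n); p=np.array([(u-K[0,2])/K[0,0]*d,-(v-K[1,2])/K[1,1]*d,-d,1.]); return (np.linalg.inv(E)@p)[:3]
def cloud(n,D):
    K,E,_=cal(n); v,u=np.mgrid[:480,:640]; p=np.stack([(u-K[0,2])/K[0,0]*D,-(v-K[1,2])/K[1,1]*D,-D,np.ones_like(D)],-1)
    return (p@np.linalg.inv(E).T)[...,:3]
def ray(n,u,v,z):
    K,E,_=cal(n);I=np.linalg.inv(E);o=I[:3,3];d=I[:3,:3]@np.array([(u-K[0,2])/K[0,0],-(v-K[1,2])/K[1,1],-1]);return o+d*(z-o[2])/d[2]
def pix(n,P):
    K,E,_=cal(n);p=E[:3,:3]@np.array(P)+E[:3,3];return K[0,0]*p[0]/-p[2]+K[0,2],K[1,1]*-p[1]/-p[2]+K[1,2]
E
cat > a.py <<'E'
from h import *
np.set_printoptions(precision=4,suppress=True)
for n in("scene","top"):
    im,D=optics.snapshot(n); cv2.imwrite(f"pics/{n}1.png",im[...,::-1]); np.savez(f"{n}1.npz",im=im,D=D)
    K,E,c=cal(n); print(n,K.tolist(),np.linalg.inv(E)[:3].tolist(),[k for k in c])
    for q in("key_tee","well_mouth","long_tube","tube_mark","photometer","well","rack","short_tube"):
        r=spotter.landmark_of(n,q)[:3]
        for x in r:
            u,v=x["centre"];d=D[min(479,max(0,int(v))),min(639,max(0,int(u)))]
            print(q,np.round([u,v,x["confidence"]],2),world(n,u,v,d))
s=state();print(s["time_s"],s["tool_pos"],s["ee_rot"],arm.tcp_to_grasp,s["force"])
E
python3 a.py
```

```text
scene [[593.9995543926694, 0.0, 325.41857881153356], [0.0, 593.9995543926694, 248.01205077016516], [0.0, 0.0, 1.0]] [[0.22871335385629676, -0.720515506109874, 0.6546354765997917, 1.214598166236748], [0.9734800538810151, 0.1728511736107581, -0.14986345944625745, -0.21755908599991797], [-0.005175564087215295, 0.6715503534632498, 0.7409408453444603, 0.8303642347303688]] ['mtx', 'extrinsics']
key_tee [427.1  241.7    0.69] [0.5836 0.1048 0.0865]
well_mouth [253.5  164.8    0.91] [ 0.3118 -0.1528  0.0855]
well_mouth [157.8  196.     0.83] [ 0.3602 -0.3374  0.0869]
well_mouth [265.1  223.7    0.82] [ 0.4743 -0.1568  0.0842]
long_tube [165.3  323.4    0.68] [ 0.6303 -0.3433  0.0591]
tube_mark [159.  301.2   0.9] [ 0.6067 -0.3461  0.0874]
photometer [465.8 280.5   0.8] [0.6817 0.1343 0.0907]
well [167.6  230.9    0.76] [ 0.4195 -0.3297  0.0525]
well [255.9  201.2    0.72] [ 0.3794 -0.1615  0.0526]
well [268.8  262.6    0.61] [ 0.5335 -0.1629  0.0477]
rack [170.6  305.9    0.73] [ 0.6001 -0.3327  0.0622]
short_tube [173.5 284.5   0.8] [ 0.5508 -0.3265  0.0554]
top [[500.1843881918503, 0.0, 32
[... 544 characters left out ...]
 [387.1 284.5   0.7] [ 0.4795 -0.1609  0.0778]
long_tube [478.9  231.7    0.69] [ 0.5814 -0.3321  0.0571]
tube_mark [490.2  226.7    0.98] [ 0.5831 -0.3353  0.1071]
photometer [201.9  211.2    0.62] [0.6006 0.1697 0.0789]
well [379.6  278.7    0.88] [ 0.4894 -0.1476  0.0774]
well [377.1  366.7    0.87] [ 0.3404 -0.1421  0.1008]
well [473.4  344.2    0.62] [ 0.3811 -0.3064  0.0988]
rack [472.9  248.7    0.73] [ 0.5492 -0.3194  0.061 ]
short_tube [474.8  269.7    0.94] [ 0.5108 -0.3213  0.0644]
short_tube [222.4  321.9    0.17] [0.4051 0.1358 0.0123]
0.9 [ 0.1571 -0.6565  0.2314] [[ 0.9726  0.2327  0.    ]
 [ 0.2327 -0.9726 -0.0001]
 [ 0.      0.0001 -1.    ]] -0.0187 [ 0.5723 -0.2134  0.7942]
```

```bash
python3 -c "
import plant;print([k for k in dir(plant.arm) if k[0]!='_'])"
```

```text
['PlanningError', 'tcp_to_grasp']
```

View pics/scene1.png

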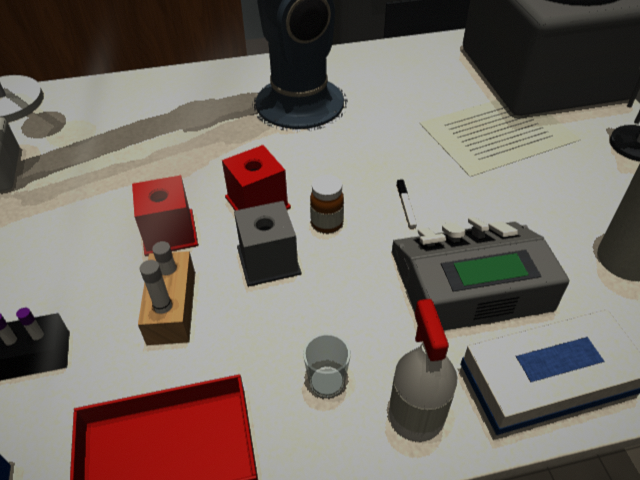

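View pics/top1.png

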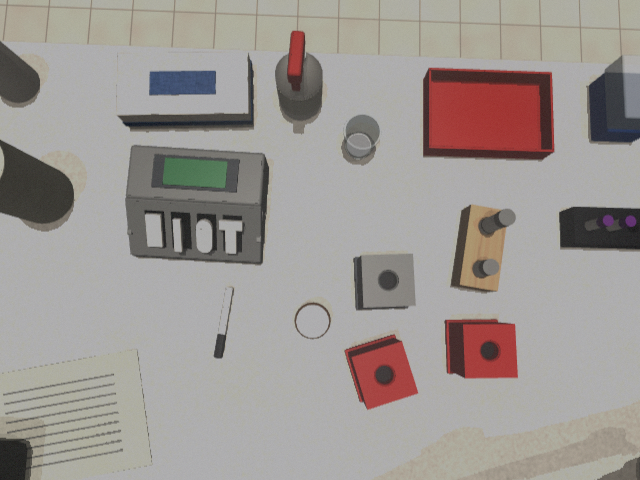

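Scene: grey well mouth at (265,223), red look-alikes at (253,165) and (158,196), and the long tube in the rack with its top at (150,268). Top view: well bore at (388,280), long-tube top at (506,217), T-key at (231,235), the rightmost one, marker at (224,322), and jar at (313,320).

```bash
cat > b.py <<'E'
from h import *
np.set_printoptions(precision=4,suppress=True)
for n in("scene","top"):
    f=np.load(f"{n}1.npz");D=f["D"];im=f["im"].astype(int);P=cloud(n,D)
    X,Y,Z=P[...,0],P[...,1],P[...,2]
    tab=(abs(Z)<.01)&(D>0)&(X>.3)&(X<.5)&(Y>-.1)&(Y<.1);print(n,"table z",np.median(Z[tab]))
    m=(abs(Z-.1)<.006)&(abs(X-.475)<.07)&(abs(Y+.16)<.07)&(im[...,0]-im[...,2]<30)
    r=cv2.minAreaRect(P[m][:,:2].astype(np.float32)*1000);print("well",m.sum(),r,np.median(Z[m]))
    # long tube shaft & short
    for nm,lo,hi,c in(("long",.115,.15,(.58,-.335)),("longtop",.15,.162,(.58,-.335)),("short",.075,.105,(.51,-.32)),("shorttop",.106,.117,(.51,-.32))):
        m=(Z>lo)&(Z<hi)&(np.hypot(X-c[0],Y-c[1])<.045);q=P[m]
        if len(q)<5: print(nm,len(q));continue
        from scipy.optimize import least_squares
        o=least_squares(lambda a:np.hypot(q[:,0]-a[0],q[:,1]-a[1])-.014,q[:,:2].mean(0),loss="soft_l1",f_scale=.001)
        print(nm,len(q),"circ",o.x,o.cost,"mean",q.mean(0),"Zp95",np.percentile(q[:,2],[50,95]))
    m=(abs(Z-.06)<.005)&(abs(X-.55)<.11)&(abs(Y+.32)<.07);r=cv2.minAreaRect(P[m][:,:2].astype(np.float32)*1000);print("rack",r)
    # photometer
    m=(Z>.02)&(X>.45)&(X<.8)&(Y>.0)&(Y<.4)
    t=m&(Z>.084)&(Z<.092);t&=(X>.6);print("phot rear top",cv2.minAreaRect(P[t][:,:2].astype(np.float32)*1000),np.median(Z[t]))
    k=m&(im.min(-1)>170)&(Z>.05)&(X<.66)
    N,l,s,c=cv2.connectedComponentsWithStats(k.astype(np.uint8))
    for i in range(1,N):
        if s[i,4]>40: print("key",s[i],c[i],P[l==i].mean(0),cv2.minAreaRect(P[l==i][:,:2].astype(np.float32)*1000))
im=np.load("top1.npz")["im"][...,::-1]
a=cv2.resize(im[130:280,115:290],None,fx=4,fy=4,interpolation=2)
cv2.imwrite("pics/crop1.png",a[:600])
E
python3 b.py
```

```text
scene table z -0.0010539731032785382
well 1887 ((488.0632019042969, -159.6820831298828), (94.38894653320312, 90.38105010986328), 3.369067907333374) 0.09888203640413396
long 285 circ [ 0.5931 -0.3464] 8.953818271415397e-05 mean [ 0.604  -0.3443  0.133 ] Zp95 [0.1337 0.1489]
longtop 256 circ [ 0.5931 -0.3462] 0.0008244849666733999 mean [ 0.5949 -0.3462  0.1543] Zp95 [0.1545 0.1564]
short 207 circ [ 0.5142 -0.3346] 7.440091536326983e-05 mean [ 0.525  -0.3325  0.0905] Zp95 [0.0904 0.1037]
shorttop 206 circ [ 0.515  -0.3351] 0.0006674149652837995 mean [ 0.5162 -0.3343  0.1095] Zp95 [0.1096 0.112 ]
rack ((554.5427856445312, -340.35479736328125), (70.9253158569336, 153.43722534179688), 81.49877166748047)
phot rear top ((662.8518676757812, 182.07383728027344), (238.77723693847656, 107.18023681640625), 88.07300567626953) 0.08748640897271354
top table z -0.0006322707759174317
well 2490 ((486.10992431640625, -158.91871643066406), (90.13521575927734, 90.68672180175781), 3.3727505207061768) 0.09944729732914087
long 119 circ [ 0.592  -0.3458] 1.2829892072026276e-05 mean [ 0.5875 -0.3355  0.1329] Z
[... 559 characters left out ...]
78) 0.08779004353981279
key [146 215  15  31 351] [153.0997 229.9459] [0.5656 0.2556 0.071 ] ((565.072509765625, 255.1646270751953), (23.781644821166992, 50.56272888183594), 88.24986267089844)
key [173 220   8  31 113] [176.708  233.8584] [0.5578 0.2095 0.0862] ((555.7931518554688, 209.51715087890625), (9.687973022460938, 49.59059524536133), 88.13983154296875)
key [197 221  15  31 249] [203.5221 236.1888] [0.5557 0.164  0.0809] ((555.7772827148438, 163.6788330078125), (49.4750862121582, 24.241466522216797), 1.0435850620269775)
key [226 222  15  31 158] [231.7405 235.6962] [0.5581 0.115  0.0796] ((555.9412841796875, 112.78273010253906), (24.70879364013672, 50.424930572509766), 87.62353515625)
```

View pics/crop1.png

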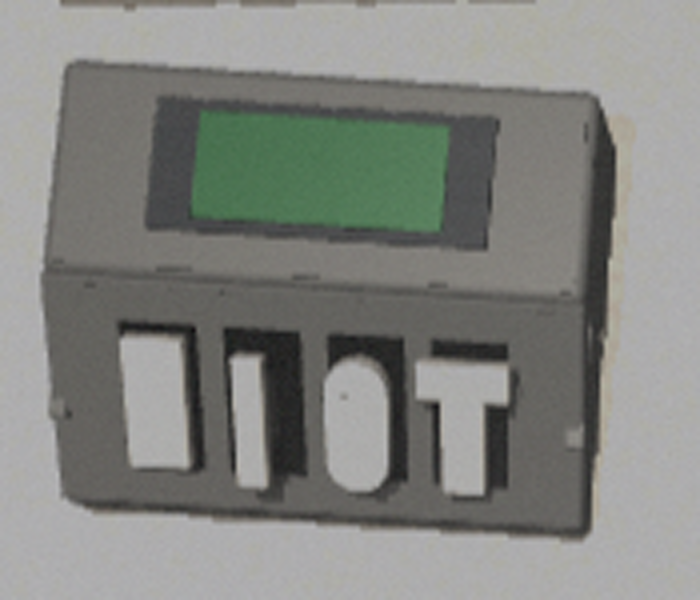

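Top crop: the T-key is the rightmost one and it is up. The plain key at the left is latched. The relative offsets from the two cameras agree, so I'm moving above the tube.

>>> send_rows(
  motion=[
    {"tx":0.03,"ty":-0.012,"tz":0,"twist":0.03},
    {"tx":0.07,"ty":-0.028,"tz":0,"twist":0.06},
    {"tx":0.105,"ty":-0.042,"tz":0,"twist":0.09},
    {"tx":0.14,"ty":-0.056,"tz":0,"twist":0.12},
    {"tx":0.175,"ty":-0.07,"tz":0,"twist":0.15},
    {"tx":0.21,"ty":-0.084,"tz":0,"twist":0.18},
    {"tx":0.245,"ty":-0.098,"tz":0,"twist":0.21},
    {"tx":0.28,"ty":-0.112,"tz":0,"twist":0.24},
    {"tx":0.315,"ty":-0.126,"tz":0,"twist":0.268},
    {"tx":0.35,"ty":-0.14,"tz":0,"twist":0.268},
    {"tx":0.385,"ty":-0.155,"tz":0,"twist":0.268},
    {"tx":0.42,"ty":-0.17,"tz":0,"twist":0.268},
    {"tx":0.45,"ty":-0.182,"tz":0,"twist":0.268},
    {"tx":0.475,"ty":-0.192,"tz":0,"twist":0.268},
    {"tx":0.49,"ty":-0.198,"tz":0,"twist":0.268},
    {"tx":0.4957,"ty":-0.2007,"tz":0,"twist":0.268},
    {"tx":0.4957,"ty":-0.2007,"tz":0,"twist":0.268},
  ],
  fingers=1,
  force=40,
)

```text
time_s: 2.32
tool_pos: [0.5932, -0.345, 0.2311]
ee_rot: [[1.0, -0.031, -0.0], [-0.031, -1.0, 0.0], [-0.0, -0.0, -1.0]]
force: [0.2, -0.0, -0.2]
gripper_width: 1.0
grip_force: 0.0
```

>>> send_rows(
  motion=[
    {"tx":-0.001,"ty":0.001,"tz":0.02},
    {"tx":-0.001,"ty":0.001,"tz":0.045},
    {"tx":-0.001,"ty":0.001,"tz":0.07},
    {"tx":-0.001,"ty":0.001,"tz":0.09},
    {"tx":-0.001,"ty":0.001,"tz":0.105},
    {"tx":-0.001,"ty":0.001,"tz":0.115},
    {"tx":-0.001,"ty":0.001,"tz":0.119},
    {"tx":-0.001,"ty":0.001,"tz":0.119},
    {"tx":-0.001,"ty":0.001,"tz":0.119},
  ],
)

```text
invalid input
```

>>> send_rows(
  motion=[
    {"tx":0},
    {"tx":0},
    {"tx":0},
    {"tx":0},
    {"tx":0},
    {"tx":0},
    {"tx":0},
    {"tx":0},
    {"tx":0},
    {"tx":0},
  ],
  fingers=0,
  force=40,
)

```text
invalid input
```

>>> send_rows(
  motion=[
    {"tx":-0.001,"ty":0.001,"tz":0.02,"twist":0},
    {"tx":-0.001,"ty":0.001,"tz":0.045,"twist":0},
    {"tx":-0.001,"ty":0.001,"tz":0.07,"twist":0},
    {"tx":-0.001,"ty":0.001,"tz":0.09,"twist":0},
    {"tx":-0.001,"ty":0.001,"tz":0.105,"twist":0},
    {"tx":-0.001,"ty":0.001,"tz":0.115,"twist":0},
    {"tx":-0.001,"ty":0.001,"tz":0.119,"twist":0},
    {"tx":-0.001,"ty":0.001,"tz":0.119,"twist":0},
    {"tx":-0.001,"ty":0.001,"tz":0.119,"twist":0},
  ],
)

```text
time_s: 3.07
tool_pos: [0.5914, -0.348, 0.1133]
ee_rot: [[0.999, -0.034, 0.001], [-0.034, -0.999, -0.001], [0.001, 0.001, -1.0]]
force: [1.2, 0.3, 0.7]
gripper_width: 1.0
grip_force: 0.0
```

>>> send_rows(
  motion=[
    {"tx":0,"ty":0,"tz":0,"twist":0},
    {"tx":0,"ty":0,"tz":0,"twist":0},
    {"tx":0,"ty":0,"tz":0,"twist":0},
    {"tx":0,"ty":0,"tz":0,"twist":0},
    {"tx":0,"ty":0,"tz":0,"twist":0},
    {"tx":0,"ty":0,"tz":0,"twist":0},
    {"tx":0,"ty":0,"tz":0,"twist":0},
    {"tx":0,"ty":0,"tz":0,"twist":0},
  ],
  fingers=0,
  force=40,
)

```text
time_s: 3.73
tool_pos: [0.5918, -0.3466, 0.1128]
ee_rot: [[0.999, -0.033, 0.001], [-0.033, -0.999, 0.0], [0.001, -0.0, -1.0]]
force: [-0.8, 0.8, 3.0]
gripper_width: 0.317
grip_force: 39.5
```

>>> send_rows(
  motion=[
    {"tx":0,"ty":0,"tz":-0.01,"twist":0},
    {"tx":0,"ty":0,"tz":-0.025,"twist":0},
    {"tx":0,"ty":0,"tz":-0.045,"twist":0},
    {"tx":0,"ty":0,"tz":-0.065,"twist":0},
    {"tx":0,"ty":0,"tz":-0.085,"twist":0},
    {"tx":0,"ty":0,"tz":-0.1,"twist":0},
    {"tx":0,"ty":0,"tz":-0.11,"twist":0},
    {"tx":-0.01,"ty":-0.018,"tz":-0.11,"twist":0},
    {"tx":-0.026,"ty":-0.042,"tz":-0.11,"twist":0},
    {"tx":-0.042,"ty":-0.069,"tz":-0.11,"twist":0},
    {"tx":-0.058,"ty":-0.096,"tz":-0.11,"twist":0},
    {"tx":-0.074,"ty":-0.122,"tz":-0.11,"twist":0},
    {"tx":-0.09,"ty":-0.148,"tz":-0.11,"twist":0},
    {"tx":-0.102,"ty":-0.168,"tz":-0.11,"twist":0},
    {"tx":-0.109,"ty":-0.179,"tz":-0.11,"twist":0},
    {"tx":-0.1116,"ty":-0.1833,"tz":-0.11,"twist":0},
    {"tx":-0.1116,"ty":-0.1833,"tz":-0.11,"twist":0},
    {"tx":-0.1116,"ty":-0.1833,"tz":-0.11,"twist":0},
  ],
)

```text
time_s: 5.23
tool_pos: [0.4866, -0.1614, 0.2224]
ee_rot: [[0.999, -0.034, 0.001], [-0.034, -0.999, -0.001], [0.001, 0.001, -1.0]]
force: [-0.5, -0.2, -1.1]
gripper_width: 0.313
grip_force: 39.5
```

```bash
cat > c.py <<'E'
from h import *
from scipy.optimize import least_squares
np.set_printoptions(precision=4,suppress=True)
s=state();print(s["time_s"],s["tool_pos"],s["force"])
tiles=[]
for n in("scene","top"):
    im,D=optics.snapshot(n);np.savez(f"{n}2.npz",im=im,D=D);P=cloud(n,D);X,Y,Z=P[...,0],P[...,1],P[...,2];im_=im.astype(int)
    for lo,hi in((.126,.145),(.145,.17),(.18,.2),(.126,.2)):
        m=(Z>lo)&(Z<hi)&(np.hypot(X-.486,Y+.16)<.024);q=P[m]
        if len(q)<8: print(n,lo,len(q));continue
        o=least_squares(lambda a:np.hypot(q[:,0]-a[0],q[:,1]-a[1])-.014,q[:,:2].mean(0),loss="soft_l1",f_scale=.001);print(n,lo,len(q),o.x)
    m=(abs(Z-.1)<.006)&(abs(X-.475)<.07)&(abs(Y+.16)<.07)&(im_[...,0]-im_[...,2]<30)
    print("well",cv2.minAreaRect(P[m][:,:2].astype(np.float32)*1000))
    print([(np.round(r["centre"],1),r["confidence"]) for r in spotter.landmark_of(n,"tube_mark")], "expected",pix(n,(.487,-.1593,.18)))
    u,v=map(int,pix(n,(.487,-.1593,.13)));tiles.append(cv2.resize(im[v-75:v+75,u-50:u+50,::-1],None,fx=4,fy=4,interpolation=2))
cv2.imwrite("pics/p2.png",np.hstack(tiles))
E
python3 c.py
```

```text
5.2333 [ 0.4866 -0.1614  0.2224] [-0.5054 -0.201  -1.1215]
scene 0.126 125 [ 0.4874 -0.1617]
scene 0.145 181 [ 0.4877 -0.1622]
scene 0.18 169 [ 0.4876 -0.1623]
scene 0.126 554 [ 0.4877 -0.1621]
well ((488.4422912597656, -159.56605529785156), (95.09757232666016, 90.26559448242188), 3.197801351547241)
[(array([256. , 189.6]), 0.91)] expected (np.float64(260.09722497627916), np.float64(188.0769068986045))
top 0.126 14 [ 0.4872 -0.1615]
top 0.145 18 [ 0.4871 -0.1617]
top 0.18 0
top 0.126 34 [ 0.4872 -0.1616]
well ((485.5294189453125, -149.61172485351562), (90.07064819335938, 72.15104675292969), 3.4996368885040283)
[(array([395.9, 275.5]), 0.58)] expected (np.float64(395.71736042904774), np.float64(277.2136611921144))
```

View pics/p2.png

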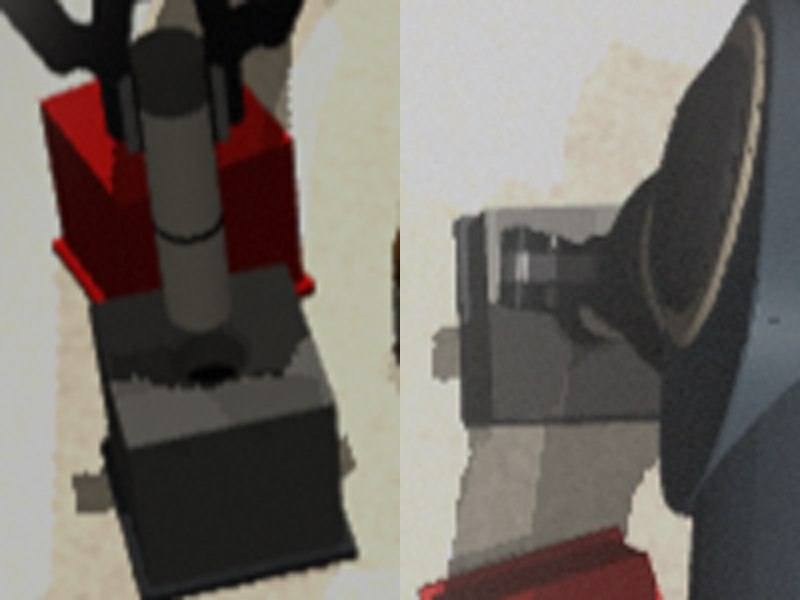

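```bash
cat > d.py <<'E'
from h import *
for n,c in(("scene",(265,224)),("top",(388,280))):
    f=np.load(f"{n}1.npz");g=f["im"].astype(int).sum(-1)/3;u,v=c
    w=g[v-20:v+21,u-20:u+21];ref=np.median(w)
    for t in(.6,.75,.85):
        m=(w<ref*t).astype(np.uint8);N,l,s,cc=cv2.connectedComponentsWithStats(m)
        i=1+np.argmax([s[k,4]*(abs(cc[k]-20).max()<8) for k in range(1,N)])
        pts=np.argwhere(l==i)[:,::-1]; Q=np.array([ray(n,x+u-20,y+v-20,.1)[:2] for x,y in pts])
        print(n,ref,t,s[i],cv2.minAreaRect(Q.astype(np.float32)*1000),Q.mean(0))
E
python3 d.py
```

```text
scene 92.33333333333333 0.6 [ 10  14  19  13 181] ((489.7109069824219, -159.64553833007812), (29.145620346069336, 29.687990188598633), 43.42232894897461) [ 0.48991246 -0.15988601]
scene 92.33333333333333 0.75 [  9  12  21  15 216] ((489.3610534667969, -160.16380310058594), (32.154056549072266, 32.756595611572266), 27.27989387512207) [ 0.48922633 -0.16013435]
scene 92.33333333333333 0.85 [  9  11  21  16 253] ((487.940185546875, -159.94984436035156), (35.013214111328125, 35.44577407836914), 43.376705169677734) [ 0.48825506 -0.15970708]
top 132.66666666666666 0.6 [ 11  12  19  18 258] ((486.231201171875, -158.63294982910156), (29.934036254882812, 30.14864158630371), 64.83271789550781) [ 0.48620546 -0.15860895]
top 132.66666666666666 0.75 [ 10  10  21  21 333] ((486.4172058105469, -159.16270446777344), (33.81382751464844, 34.355506896972656), 45.992835998535156) [ 0.48682245 -0.15915525]
top 132.66666666666666 0.85 [ 10  10  21  21 357] ((486.42864990234375, -159.16796875), (34.32078170776367, 34.66097640991211), 1.4488277435302734) [ 0.48660336 -0.15900197]
```

>>> send_rows(
  motion=[
    {"tx":0,"ty":-0.0023,"tz":0,"twist":0},
    {"tx":0,"ty":-0.0023,"tz":0.005,"twist":0},
    {"tx":0,"ty":-0.0023,"tz":0.012,"twist":0},
    {"tx":0,"ty":-0.0023,"tz":0.018,"twist":0},
    {"tx":0,"ty":-0.0023,"tz":0.022,"twist":0},
    {"tx":0,"ty":-0.0023,"tz":0.025,"twist":0},
    {"tx":0,"ty":-0.0023,"tz":0.028,"twist":0},
    {"tx":0,"ty":-0.0023,"tz":0.031,"twist":0},
    {"tx":0,"ty":-0.0023,"tz":0.034,"twist":0},
    {"tx":0,"ty":-0.0023,"tz":0.034,"twist":0},
    {"tx":0,"ty":-0.0023,"tz":0.034,"twist":0},
  ],
  force=60,
)

```text
time_s: 6.35
tool_pos: [0.486, -0.1577, 0.1882]
ee_rot: [[0.999, -0.033, -0.0], [-0.033, -0.999, -0.0], [-0.0, 0.0, -1.0]]
force: [0.6, -0.2, -0.5]
gripper_width: 0.31
grip_force: 58.9
```

>>> send_rows(
  motion=[
    {"tx":0,"ty":0,"tz":0.004,"twist":0},
    {"tx":0,"ty":0,"tz":0.008,"twist":0},
    {"tx":0,"ty":0,"tz":0.011,"twist":0},
    {"tx":0,"ty":0,"tz":0.011,"twist":0},
    {"tx":0,"ty":0,"tz":0.011,"twist":0},
  ],
)

```text
time_s: 6.77
tool_pos: [0.486, -0.1577, 0.177]
ee_rot: [[0.999, -0.033, -0.0], [-0.033, -0.999, 0.0], [-0.0, -0.0, -1.0]]
force: [0.9, -0.8, -1.3]
gripper_width: 0.312
grip_force: 58.9
```

>>> send_rows(
  motion=[
    {"tx":0,"ty":0,"tz":0.003,"twist":0},
    {"tx":0,"ty":0,"tz":0.006,"twist":0},
    {"tx":0,"ty":0,"tz":0.009,"twist":0},
    {"tx":0,"ty":0,"tz":0.012,"twist":0},
    {"tx":0,"ty":0,"tz":0.014,"twist":0},
    {"tx":0,"ty":0,"tz":0.014,"twist":0},
    {"tx":0,"ty":0,"tz":0.014,"twist":0},
  ],
)

```text
time_s: 7.35
tool_pos: [0.4863, -0.1578, 0.1633]
ee_rot: [[0.999, -0.033, 0.001], [-0.033, -0.999, -0.0], [0.001, 0.0, -1.0]]
force: [0.3, -0.2, 1.4]
gripper_width: 0.312
grip_force: 59.2
```

```bash
cat > e.py <<'E'
from h import *
import sys
np.set_printoptions(precision=4,suppress=True)
s=state();print(s["time_s"],s["tool_pos"],s["force"])
n="scene";im,D=optics.snapshot(n);k=sys.argv[1];np.savez(f"scene{k}.npz",im=im,D=D)
print([(np.round(r["centre"],1),r["confidence"]) for r in spotter.landmark_of(n,"tube_mark")])
# column profile along tube axis: brightness minimum of the ring -> z on front surface
K,E,_=cal(n);C=np.linalg.inv(E)[:3,3]
ax=np.array([.4875,-.1595]);d=(C[:2]-ax)/np.linalg.norm(C[:2]-ax)
g=im.astype(float).mean(-1)
prof=[]
for z in np.arange(.09,.2,.001):
    vals=[]
    for off in(-.006,-.003,0,.003,.006):
        p=ax+d*np.sqrt(.014**2-off**2)+off*np.array([-d[1],d[0]])
        u,v=pix(n,(*p,z));vals.append(cv2.getRectSubPix(g.astype(np.float32),(1,1),(u,v))[0,0])
    prof.append((round(z*1000),round(float(np.median(vals)))))
print(prof)
u,v=map(int,pix(n,(.487,-.1593,.12)));cv2.imwrite(f"pics/p{k}.png",cv2.resize(im[v-50:v+50,u-50:u+50,::-1],None,fx=5,fy=5,interpolation=2))
E
python3 e.py 3
```

```text
7.35 [ 0.4863 -0.1578  0.1633] [ 0.2574 -0.1706  1.3784]
[(array([264.5, 212.5]), 0.72), (array([264.2, 222.1]), 0.52)]
[(90, 45), (91, 35), (92, 29), (93, 29), (94, 31), (95, 37), (96, 44), (97, 51), (98, 56), (99, 59), (100, 60), (101, 61), (102, 60), (103, 60), (104, 60), (105, 61), (106, 61), (107, 61), (108, 61), (109, 61), (110, 61), (111, 61), (112, 61), (113, 61), (114, 61), (115, 60), (116, 59), (117, 53), (118, 46), (119, 37), (120, 31), (121, 29), (122, 37), (123, 45), (124, 51), (125, 57), (126, 60), (127, 61), (128, 61), (129, 61), (130, 60), (131, 61), (132, 61), (133, 61), (134, 61), (135, 60), (136, 60), (137, 60), (138, 60), (139, 60), (140, 60), (141, 61), (142, 60), (143, 60), (144, 60), (145, 60), (146, 60), (147, 61), (148, 61), (149, 61), (150, 60), (151, 60), (152, 60), (153, 60), (154, 60), (155, 60), (156, 60), (157, 61), (158, 61), (159, 61), (160, 61), (161, 61), (162, 61), (163, 60), (164, 60), (165, 60), (166, 61), (167, 61), (168, 61), (169, 61), (170, 61), (171, 61), (172, 61), (173, 61), (174, 60), (175, 60), (176, 60), (177, 61), (178, 61), (179, 61), (180, 61), (181, 58), (182, 56), (183, 50), (184, 43), (185, 35), (186, 29), (187, 25), (188, 25), (189, 25), (190, 25), (191, 25), (192, 25), (193, 25), (194, 26), (195, 25), (196, 25), (197, 25), (198, 25), (199, 25), (200, 25)]
```

View pics/p3.png

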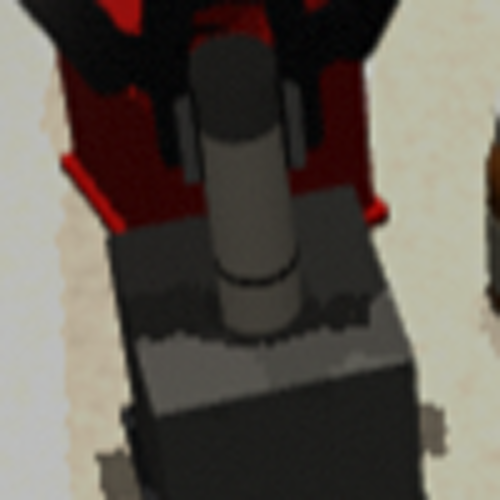

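The tube stands in the bore with its ring about 21 mm above the mouth (crop (258,280)). I'm continuing down but stopping short of the goal.

>>> send_rows(
  motion=[
    {"tx":0,"ty":0,"tz":0.003,"twist":0},
    {"tx":0,"ty":0,"tz":0.006,"twist":0},
    {"tx":0,"ty":0,"tz":0.009,"twist":0},
    {"tx":0,"ty":0,"tz":0.012,"twist":0},
    {"tx":0,"ty":0,"tz":0.014,"twist":0},
    {"tx":0,"ty":0,"tz":0.015,"twist":0},
    {"tx":0,"ty":0,"tz":0.015,"twist":0},
    {"tx":0,"ty":0,"tz":0.015,"twist":0},
  ],
)

```text
time_s: 8.12
tool_pos: [0.4862, -0.1578, 0.1482]
ee_rot: [[0.999, -0.033, 0.0], [-0.033, -0.999, -0.0], [0.0, 0.0, -1.0]]
force: [0.3, -0.7, 1.1]
gripper_width: 0.308
grip_force: 59.1
```

```bash
cat > f.py <<'E'
from h import *
import sys
n="scene"
if len(sys.argv)>1:
    s=state();print(s["time_s"],np.round(s["tool_pos"],4),np.round(s["force"],2))
    im,D=optics.snapshot(n);np.savez(f"scene{sys.argv[1]}.npz",im=im,D=D)
C=np.linalg.inv(cal(n)[1])[:3,3]
def ring(f,ax,lo,hi):
    g=np.load(f)["im"].astype(np.float32).mean(-1);ax=np.array(ax);d=(C[:2]-ax)/np.linalg.norm(C[:2]-ax);zs=np.arange(lo,hi,.0005);pr=[]
    for z in zs:
        pr.append(np.median([cv2.getRectSubPix(g,(1,1),pix(n,(*(ax+d*np.sqrt(.014**2-o*o)+o*np.array([-d[1],d[0]])),z)))[0,0] for o in(-.006,-.003,0,.003,.006)]))
    pr=np.array(pr);w=np.clip(np.median(pr)*.93-pr,0,None);return round(float((w*zs).sum()/w.sum()),4)
print("rack",ring("scene1.npz",(.5931,-.3464),.062,.08),"air",ring("scene2.npz",(.4877,-.1621),.165,.195),"p3",ring("scene3.npz",(.4875,-.1595),.105,.14))
if len(sys.argv)>1:print("now",ring(f"scene{sys.argv[1]}.npz",(.4875,-.1595),.1005,.12))
E
python3 f.py 4
```

```text
8.1167 [ 0.4862 -0.1578  0.1482] [ 0.34 -0.65  1.14]
rack 0.0703 air 0.1795 p3 0.1206
now 0.1058
```

>>> send_rows(
  motion=[
    {"tx":0,"ty":0,"tz":0.002,"twist":0},
    {"tx":0,"ty":0,"tz":0.004,"twist":0},
    {"tx":0,"ty":0,"tz":0.005,"twist":0},
    {"tx":0,"ty":0,"tz":0.0053,"twist":0},
    {"tx":0,"ty":0,"tz":0.0053,"twist":0},
    {"tx":0,"ty":0,"tz":0.0053,"twist":0},
  ],
)

```text
time_s: 8.67
tool_pos: [0.4861, -0.1578, 0.1429]
ee_rot: [[0.999, -0.033, 0.0], [-0.033, -0.999, -0.0], [0.0, 0.0, -1.0]]
force: [1.1, -1.2, 2.3]
gripper_width: 0.308
grip_force: 59.2
```

```bash
python3 e.py 5
```

```text
8.6667 [ 0.4861 -0.1578  0.1429] [ 1.1202 -1.2061  2.2808]
[(array([265. , 220.1]), 0.94)]
[(90, 36), (91, 28), (92, 27), (93, 28), (94, 30), (95, 34), (96, 38), (97, 39), (98, 35), (99, 31), (100, 30), (101, 30), (102, 34), (103, 43), (104, 52), (105, 56), (106, 60), (107, 61), (108, 61), (109, 61), (110, 61), (111, 60), (112, 61), (113, 61), (114, 60), (115, 61), (116, 61), (117, 61), (118, 61), (119, 60), (120, 60), (121, 61), (122, 61), (123, 61), (124, 61), (125, 61), (126, 61), (127, 61), (128, 61), (129, 61), (130, 61), (131, 61), (132, 61), (133, 61), (134, 61), (135, 60), (136, 60), (137, 61), (138, 60), (139, 61), (140, 61), (141, 61), (142, 61), (143, 61), (144, 61), (145, 61), (146, 61), (147, 60), (148, 60), (149, 60), (150, 61), (151, 61), (152, 60), (153, 60), (154, 60), (155, 61), (156, 60), (157, 60), (158, 60), (159, 60), (160, 60), (161, 58), (162, 55), (163, 48), (164, 41), (165, 34), (166, 30), (167, 26), (168, 26), (169, 25), (170, 25), (171, 25), (172, 25), (173, 25), (174, 25), (175, 25), (176, 26), (177, 25), (178, 25), (179, 25), (180, 25), (181, 25), (182, 25), (183, 25), (184, 25), (185, 26), (186, 26), (187, 26), (188, 26), (189, 26), (190, 26), (191, 26), (192, 26), (193, 26), (194, 26), (195, 26), (196, 26), (197, 26), (198, 26), (199, 26), (200, 26)]
```

View pics/p5.png

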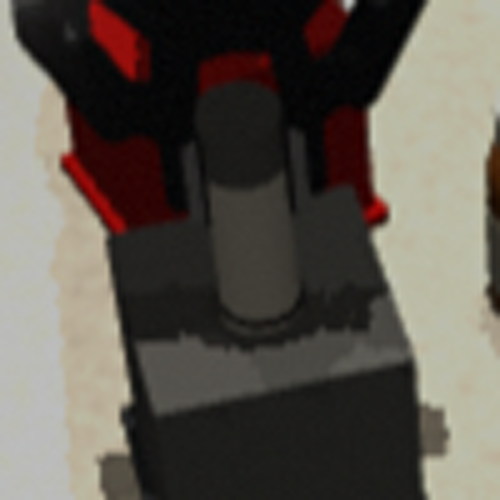

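The ring is now level with the mouth (crop (258,325)). I'm releasing the tube and lifting off.

>>> send_rows(
  motion=[
    {"tx":0,"ty":0,"tz":0,"twist":0},
    {"tx":0,"ty":0,"tz":0,"twist":0},
    {"tx":0,"ty":0,"tz":0,"twist":0},
    {"tx":0,"ty":0,"tz":0,"twist":0},
    {"tx":0,"ty":0,"tz":0,"twist":0},
    {"tx":0,"ty":0,"tz":0,"twist":0},
    {"tx":0,"ty":0,"tz":-0.01,"twist":0},
    {"tx":0,"ty":0,"tz":-0.03,"twist":0},
    {"tx":0,"ty":0,"tz":-0.055,"twist":0},
    {"tx":0,"ty":0,"tz":-0.08,"twist":0},
    {"tx":0,"ty":0,"tz":-0.095,"twist":0},
    {"tx":0,"ty":0,"tz":-0.1,"twist":0},
    {"tx":0,"ty":0,"tz":-0.1,"twist":0},
  ],
  fingers=0.8,
)

```text
time_s: 9.85
tool_pos: [0.4869, -0.1579, 0.2448]
ee_rot: [[0.999, -0.033, 0.003], [-0.033, -0.999, -0.001], [0.004, 0.001, -1.0]]
force: [0.7, -0.1, -0.5]
gripper_width: 0.801
grip_force: 0.0
```

```bash
python3 e.py 6 | grep -v '(90,'
cat > g.py <<'E'
from h import *
np.set_printoptions(precision=4,suppress=True)
D=np.load("scene6.npz")["D"];P=cloud("scene",D)
m=(P[...,2]>.175)&(P[...,2]<.195)&(np.hypot(P[...,0]-.487,P[...,1]+.159)<.02);print("tube top",m.sum(),np.median(P[m],0))
# keys: top plane heights in photometer frame from both cams
f=-1.93*np.pi/180;xa=np.array([np.cos(f),np.sin(f),0]);ya=np.array([-np.sin(f),np.cos(f),0]);nr=-.5*xa+[0,0,.866];sl=.866*xa+[0,0,.5]
for n in("scene","top"):
    z=np.load(f"{n}1.npz");P=cloud(n,z["D"]);im=z["im"].astype(int);h=P@nr;a=P@sl;b=P@ya
    reg=(P[...,2]>.03)&(P[...,0]>.47)&(P[...,0]<.66)&(P[...,1]>.04)&(P[...,1]<.33)
    # rear edge / panel plane: dark grey pixels
    dk=reg&(im.max(-1)<140)&(P[...,2]<.085)&(P[...,0]<.58)
    hp=h[dk];hist,e=np.histogram(hp,np.arange(hp.min(),hp.max(),.001));p=e[hist.argmax()];p=np.median(hp[abs(hp-p)<.003]);print(n,"panel h",p,hist.max(),"panel b range",np.percentile(b[dk&(abs(h-p)<.003)],[.5,99.5]),"a",np.percentile(a[dk&(abs(h-p)<.003)],[1,99]))
    for c in(.115,.164,.2095,.2556):
        q=reg&(im.min(-1)>(150 if n=="top" else 110))&(abs(b-(np.array([.5558,c,0])@ya))<.023)&(h>p+.004)
        if q.sum()>10: print(" key y",c,q.sum(),"h",np.percentile(h[q]-p,[10,50,90]),"a",np.percentile(a[q],[2,98]),"b",np.percentile(b[q],[2,98]),"mean",P[q].mean(0))
print("axes",xa,ya,nr,sl)
E
python3 g.py
```

```text
9.85 [ 0.4869 -0.1579  0.2448] [ 0.6646 -0.1469 -0.4837]
[(array([264. , 221.4]), 0.87)]
tube top 239 [ 0.4917 -0.1587  0.184 ]
scene panel h -0.22955009013358166 332 panel b range [0.0849 0.3239] a [0.4643 0.5326]
 key y 0.115 234 h [0.0159 0.02   0.0211] a [0.49   0.5492] b [0.1168 0.1542] mean [0.5695 0.1163 0.0835]
 key y 0.164 181 h [0.0194 0.0233 0.0242] a [0.4888 0.5484] b [0.1696 0.1945] mean [0.5623 0.1631 0.0825]
 key y 0.2095 98 h [0.0234 0.0275 0.0284] a [0.4881 0.5491] b [0.2217 0.2333] mean [0.5631 0.2086 0.0866]
 key y 0.2556 200 h [0.0081 0.0114 0.0121] a [0.4871 0.5487] b [0.261  0.2857] mean [0.5724 0.2542 0.0727]
top panel h -0.22860684381052435 800 panel b range [0.0864 0.3239] a [0.4613 0.5313]
 key y 0.115 426 h [0.0187 0.0205 0.0221] a [0.4884 0.5455] b [0.1189 0.1543] mean [0.5612 0.1176 0.0812]
 key y 0.164 431 h [0.0219 0.0237 0.0255] a [0.4895 0.5433] b [0.1696 0.1951] mean [0.5556 0.1639 0.0808]
 key y 0.2095 214 h [0.0262 0.028  0.0299] a [0.4889 0.5453] b [0.2225 0.2343] mean [0.556  0.2098 0.085 ]
 key y 0.2556 453 h [0.01   0.0117 0.0135] a [0.489  0.5453] b [0.262  0.2865] mean [0.5655 0.2554 0.071 ]
axes [ 0.9994 -0.0337  0.    ] [0.0337 0.9994 0.    ] [-0.4997  0.0168  0.866 ] [ 0.8655 -0.0292  0.5   ]
```

The tube stayed in place (top at z≈0.184–0.185). The T-key cap is about 20.5 mm above the panel. I'm moving above it with the fingers shut.

>>> send_rows(
  motion=[
    {"tx":0.003,"ty":-0.02,"tz":0,"twist":0},
    {"tx":0.007,"ty":-0.05,"tz":0,"twist":0},
    {"tx":0.011,"ty":-0.085,"tz":0,"twist":0},
    {"tx":0.016,"ty":-0.12,"tz":0,"twist":0},
    {"tx":0.021,"ty":-0.155,"tz":0,"twist":0},
    {"tx":0.026,"ty":-0.19,"tz":0,"twist":0},
    {"tx":0.03,"ty":-0.222,"tz":0.01,"twist":0},
    {"tx":0.034,"ty":-0.25,"tz":0.025,"twist":0},
    {"tx":0.037,"ty":-0.268,"tz":0.045,"twist":0},
    {"tx":0.0375,"ty":-0.2763,"tz":0.07,"twist":0},
    {"tx":0.0375,"ty":-0.2763,"tz":0.095,"twist":0},
    {"tx":0.0375,"ty":-0.2763,"tz":0.115,"twist":0},
    {"tx":0.0375,"ty":-0.2763,"tz":0.13,"twist":0},
    {"tx":0.0375,"ty":-0.2763,"tz":0.14,"twist":0},
    {"tx":0.0375,"ty":-0.2763,"tz":0.1447,"twist":0},
    {"tx":0.0375,"ty":-0.2763,"tz":0.1447,"twist":0},
    {"tx":0.0375,"ty":-0.2763,"tz":0.1447,"twist":0},
    {"tx":0.0375,"ty":-0.2763,"tz":0.1447,"twist":0},
  ],
  fingers=0,
  force=40,
)

```text
time_s: 11.45
tool_pos: [0.5334, 0.1174, 0.0992]
ee_rot: [[0.999, -0.033, 0.002], [-0.033, -0.999, 0.0], [0.002, -0.0, -1.0]]
force: [-0.1, 0.0, -0.7]
gripper_width: 0.003
grip_force: 0.0
```

```bash
cat > k.py <<'E'
from h import *
import sys
k=sys.argv[1];T=[]
s=state();print(s["time_s"],np.round(s["tool_pos"],4),np.round(s["force"],2),s["gripper_width"])
for n in("scene","top"):
    im,D=optics.snapshot(n);np.savez(f"{n}{k}.npz",im=im,D=D)
    u,v=map(int,pix(n,(.555,.15,.09)));T.append(cv2.resize(im[v-50:v+50,max(0,u-65):u+65,::-1],None,fx=3,fy=3,interpolation=2))
cv2.imwrite(f"pics/k{k}.png",np.hstack(T))
E
python3 k.py 7
```

```text
11.45 [0.5334 0.1174 0.0992] [-0.07  0.01 -0.67] 0.003111140121705097
```

View pics/k7.png

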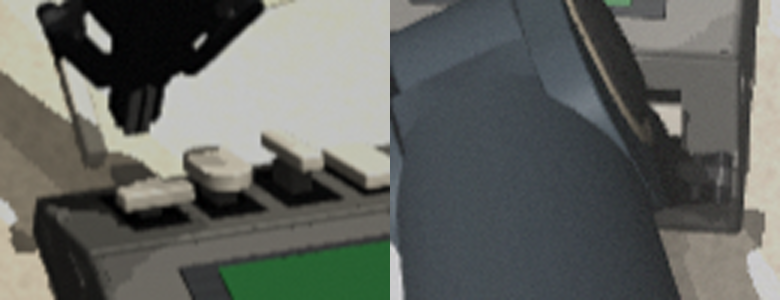

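The shut fingers hover squarely over the T cap (left crop (135,110)). I'm advancing along the panel normal.

>>> send_rows(
  motion=[
    {"tx":0.002,"ty":0,"tz":0.0035,"twist":0},
    {"tx":0.005,"ty":0,"tz":0.0087,"twist":0},
    {"tx":0.008,"ty":0,"tz":0.0139,"twist":0},
    {"tx":0.01,"ty":0,"tz":0.0173,"twist":0},
    {"tx":0.0105,"ty":0,"tz":0.0182,"twist":0},
    {"tx":0.0105,"ty":0,"tz":0.0182,"twist":0},
    {"tx":0.0105,"ty":0,"tz":0.0182,"twist":0},
    {"tx":0.0105,"ty":0,"tz":0.0182,"twist":0},
  ],
)

```text
time_s: 12.22
tool_pos: [0.5432, 0.1169, 0.0802]
ee_rot: [[0.999, -0.033, 0.0], [-0.033, -0.999, -0.0], [0.0, 0.0, -1.0]]
force: [0.4, 0.5, 0.4]
gripper_width: 0.0
grip_force: 0.0
```

>>> send_rows(
  motion=[
    {"tx":0.0005,"ty":0,"tz":0.0009,"twist":0},
    {"tx":0.001,"ty":0,"tz":0.0017,"twist":0},
    {"tx":0.001,"ty":0,"tz":0.0017,"twist":0},
    {"tx":0.001,"ty":0,"tz":0.0017,"twist":0},
  ],
)

```text
time_s: 12.55
tool_pos: [0.5442, 0.1168, 0.0784]
ee_rot: [[0.999, -0.033, 0.0], [-0.033, -0.999, -0.0], [0.0, 0.0, -1.0]]
force: [-0.5, -0.4, 0.3]
gripper_width: -0.0
grip_force: 0.0
```

>>> send_rows(
  motion=[
    {"tx":0.0005,"ty":0,"tz":0.0009,"twist":0},
    {"tx":0.001,"ty":0,"tz":0.0017,"twist":0},
    {"tx":0.001,"ty":0,"tz":0.0017,"twist":0},
    {"tx":0.001,"ty":0,"tz":0.0017,"twist":0},
  ],
)

```text
time_s: 12.88
tool_pos: [0.5452, 0.1168, 0.0768]
ee_rot: [[0.999, -0.033, -0.0], [-0.033, -0.999, -0.0], [-0.0, 0.0, -1.0]]
force: [0.0, -0.4, 1.1]
gripper_width: 0.002
grip_force: 0.7
```

>>> send_rows(
  motion=[
    {"tx":0.0005,"ty":0,"tz":0.0009,"twist":0},
    {"tx":0.001,"ty":0,"tz":0.0017,"twist":0},
    {"tx":0.001,"ty":0,"tz":0.0017,"twist":0},
    {"tx":0.001,"ty":0,"tz":0.0017,"twist":0},
  ],
)

```text
time_s: 13.22
tool_pos: [0.5462, 0.1167, 0.0751]
ee_rot: [[0.999, -0.033, -0.0], [-0.033, -0.999, -0.0], [-0.0, 0.0, -1.0]]
force: [-2.0, -0.2, 3.2]
gripper_width: 0.002
grip_force: 1.9
```

>>> send_rows(
  motion=[
    {"tx":0.0005,"ty":0,"tz":0.0009,"twist":0},
    {"tx":0.001,"ty":0,"tz":0.0017,"twist":0},
    {"tx":0.001,"ty":0,"tz":0.0017,"twist":0},
    {"tx":0.001,"ty":0,"tz":0.0017,"twist":0},
  ],
)

```text
time_s: 13.55
tool_pos: [0.5473, 0.1167, 0.0733]
ee_rot: [[0.999, -0.033, 0.0], [-0.033, -0.999, -0.0], [0.0, -0.0, -1.0]]
force: [-0.7, -0.0, 3.0]
gripper_width: 0.001
grip_force: 1.6
```

>>> send_rows(
  motion=[
    {"tx":0.0005,"ty":0,"tz":0.0009,"twist":0},
    {"tx":0.0005,"ty":0,"tz":0.0009,"twist":0},
    {"tx":0.0005,"ty":0,"tz":0.0009,"twist":0},
  ],
)

```text
time_s: 13.8
tool_pos: [0.5477, 0.1167, 0.0724]
ee_rot: [[0.999, -0.033, -0.0], [-0.033, -0.999, -0.0], [-0.0, 0.0, -1.0]]
force: [-1.4, -0.6, 4.1]
gripper_width: -0.001
grip_force: 2.3
```

>>> send_rows(
  motion=[
    {"tx":0.0005,"ty":0,"tz":0.0009,"twist":0},
    {"tx":0.0005,"ty":0,"tz":0.0009,"twist":0},
    {"tx":0.0005,"ty":0,"tz":0.0009,"twist":0},
  ],
)

```text
time_s: 14.05
tool_pos: [0.5483, 0.1167, 0.0714]
ee_rot: [[0.999, -0.033, 0.0], [-0.033, -0.999, 0.0], [0.0, -0.0, -1.0]]
force: [-0.8, -0.4, 2.2]
gripper_width: -0.001
grip_force: 1.5
```

>>> send_rows(
  motion=[
    {"tx":0.0005,"ty":0,"tz":0.0009,"twist":0},
    {"tx":0.0005,"ty":0,"tz":0.0009,"twist":0},
    {"tx":0.0005,"ty":0,"tz":0.0009,"twist":0},
  ],
)

```text
time_s: 14.3
tool_pos: [0.5489, 0.1167, 0.0705]
ee_rot: [[0.999, -0.033, 0.0], [-0.033, -0.999, 0.0], [0.0, -0.0, -1.0]]
force: [-0.8, 0.5, 3.1]
gripper_width: 0.001
grip_force: 1.3
```

```bash
cat > m.py <<'E'
from h import *
import sys
np.set_printoptions(precision=4,suppress=True)
f=-1.93*np.pi/180;xa=np.array([np.cos(f),np.sin(f),0]);ya=np.array([-np.sin(f),np.cos(f),0]);nr=-.5*xa+[0,0,.866];sl=.866*xa+[0,0,.5]
s=state();print(s["time_s"],s["tool_pos"],s["force"],s["grip_force"])
im,D=optics.snapshot("scene");np.savez(f"scene{sys.argv[1]}.npz",im=im,D=D)
for k in("1",sys.argv[1]):
    z=np.load(f"scene{k}.npz");P=cloud("scene",z["D"]);im=z["im"].astype(int);h=P@nr+.22955;a=P@sl;b=P@ya
    for nm,c in(("tee",.1362),("round",.1822),("slim",.228),("plain",.2738)):
        q=(abs(b-c)<.013)&(a>.52 if nm=="tee" else a>.49)&(a<.55)&(h>.004)&(h<.035)&(im.min(-1)>100);print(k,nm,q.sum(),np.percentile(h[q],[50,75]) if q.sum() else "")
E
python3 m.py 8
```

```text
14.3 [0.5489 0.1167 0.0705] [-0.7837  0.5426  3.0652] 1.251359386369586
1 tee 123 [0.0198 0.0206]
1 round 171 [0.0233 0.0238]
1 slim 97 [0.0276 0.028 ]
1 plain 193 [0.0113 0.0117]
8 tee 81 [0.012  0.0133]
8 round 135 [0.023  0.0236]
8 slim 105 [0.0274 0.0279]
8 plain 204 [0.0212 0.0217]
```

The plain key has popped up and the T-key is about 7.5 mm in. It needs about 4 mm more.

>>> send_rows(
  motion=[
    {"tx":0.0005,"ty":0,"tz":0.0009,"twist":0},
    {"tx":0.001,"ty":0,"tz":0.0017,"twist":0},
    {"tx":0.0015,"ty":0,"tz":0.0026,"twist":0},
    {"tx":0.0015,"ty":0,"tz":0.0026,"twist":0},
    {"tx":0.0015,"ty":0,"tz":0.0026,"twist":0},
  ],
)

```text
time_s: 14.77
tool_pos: [0.5503, 0.1165, 0.068]
ee_rot: [[0.999, -0.033, -0.0], [-0.033, -0.999, -0.0], [-0.0, 0.0, -1.0]]
force: [-0.1, -0.6, 2.1]
gripper_width: 0.002
grip_force: 0.9
```

>>> send_rows(
  motion=[
    {"tx":0.0003,"ty":0,"tz":0.0005,"twist":0},
    {"tx":0.0005,"ty":0,"tz":0.0009,"twist":0},
    {"tx":0.0005,"ty":0,"tz":0.0009,"twist":0},
    {"tx":0.0005,"ty":0,"tz":0.0009,"twist":0},
  ],
)

```text
time_s: 15.1
tool_pos: [0.5507, 0.1165, 0.0672]
ee_rot: [[0.999, -0.033, 0.0], [-0.033, -0.999, -0.0], [0.0, 0.0, -1.0]]
force: [-1.7, -0.4, 3.2]
gripper_width: 0.0
grip_force: 1.7
```

```bash
python3 m.py 9|grep -v ^1\
```

```text
15.1 [0.5507 0.1165 0.0672] [-1.7174 -0.4326  3.2216] 1.7279238067567348
9 tee 73 [0.0085 0.0093]
9 round 123 [0.023  0.0236]
9 slim 106 [0.0273 0.0278]
9 plain 195 [0.0211 0.0217]
```

>>> send_rows(
  motion=[
    {"tx":-0.001,"ty":0,"tz":-0.0017,"twist":0},
    {"tx":-0.004,"ty":0,"tz":-0.0069,"twist":0},
    {"tx":-0.008,"ty":0,"tz":-0.0139,"twist":0},
    {"tx":-0.012,"ty":0,"tz":-0.0208,"twist":0},
    {"tx":-0.015,"ty":0,"tz":-0.04,"twist":0},
    {"tx":-0.015,"ty":0,"tz":-0.06,"twist":0},
    {"tx":-0.015,"ty":0,"tz":-0.08,"twist":0},
    {"tx":-0.015,"ty":0,"tz":-0.09,"twist":0},
    {"tx":-0.015,"ty":0,"tz":-0.09,"twist":0},
    {"tx":-0.015,"ty":0,"tz":-0.09,"twist":0},
  ],
)

```text
time_s: 15.98
tool_pos: [0.5357, 0.117, 0.1574]
ee_rot: [[0.999, -0.033, 0.001], [-0.033, -0.999, -0.0], [0.001, 0.0, -1.0]]
force: [0.2, 0.6, -0.5]
gripper_width: 0.002
grip_force: 0.0
```

```bash
python3 m.py 10|grep -v ^1\ ; python3 -c "
import cv2,numpy as np;im=np.load('scene10.npz')['im'];cv2.imwrite('pics/s10.png',im[...,::-1])"
```

```text
15.9833 [0.5357 0.117  0.1574] [ 0.2141  0.6206 -0.5231] 0.0
10 tee 115 [0.01   0.0105]
10 round 177 [0.0231 0.0236]
10 slim 101 [0.0273 0.0279]
10 plain 200 [0.0212 0.0217]
```

View pics/s10.png

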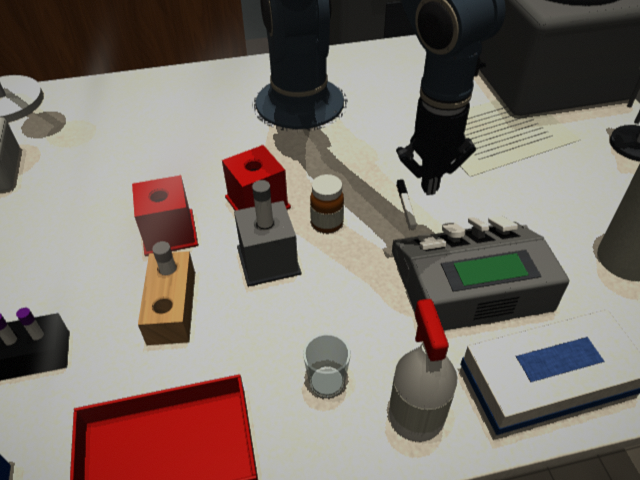

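The tube is in the grey well (262,205), the T-key (432,243) stays down, the other three keys are up, and nothing else has moved. I'm handing the job in.

```bash
python3 -c "
from plant import order;print(order.job_done())"
```

```text
the job is handed in; nothing more can be done
None
```

The job is handed in: the long tube stands in the grey well with its ring mark level with the mouth, the T-shaped key is latched and the plain key has popped up, at about 16 s; the verdict was not reported back.

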